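# Shut and lock the drain of the marbling tray

### The arm

A 6-joint arm with a two-finger parallel gripper is mounted at the origin on the work surface. World frame = base frame: x ahead of the robot, y to its left, z up, the work surface at z = 0. Lengths are in mm, angles in rad, forces in N, time in s.
With the tool pointing down it reaches from about 350 to 950 mm from the base axis. Payload 17.4 kg.
Tool frame: the origin (TCP) lies midway between the tips of the shut fingers; the grasp point (between the pads) lies 19 mm behind it (grasp_offset is the distance from the TCP to the grasp point, in mm); z points along the fingers, y is the line along which they close (so a half turn about z gives the same grasp; the last joint's range is limited). The gripper opens to 93 mm and grips with 3 to 60 N. Pads are 15 mm wide; open, the fingers measure 128 mm over their backs; the gripper's body (75 mm by 188 mm) begins 65 mm behind the grasp point.
Start: joints at [-1.161, 0.116, 1.442, -0, 1.584, -0.038], TCP at [292.256, -608.456, 218.646] pointing down, gripper open.
Joint ranges: [-2.83, 2.83], [-0.83, 2.19], [0.07, 2.5], [-1.14, 4.28], [0.01, 3], [-2.97, 2.97]. Speed limits (rad/s): [1.89, 1.89, 2.22, 3.14, 3.14, 3.14].

### API

Orientations are given as [roll, pitch, yaw] about the fixed x, y, z axes, in that order (R = Rz(yaw) Ry(pitch) Rx(roll)).
In Python, from rig import read_state, read_camera, finish_job, grasp_offset gives the robot as it stands.
- The arm moves only by the tool carry_out, never from a script. Its argument "plan" is one flat list of numbers, 5 for each row, row after row: the shift along the tool's x, y, z in m, then the turn about the tool's z in units of 6 degrees (1.0 is 6 degrees), then the closure, from 0 (fully open) to 1 (shut). In form: [x, y, z, yaw, gripper, x, y, z, yaw, gripper, ...]. A call has exactly 8 rows; each row shifts and turns the commanded pose from where the row before left it, along the tool's axes as they then stand; what a row does not reach is not made up. A row lasts 1/12 s, in which the tool goes at most 41.7 mm and 7.16 degrees, less where a joint would pass 70% of its speed; a pose out of reach is approached as far as the arm can. A call with a gripper value outside its range is refused whole. The fingers move at their own pace and stop on an object; the grip force is fixed at half the most. Time passes only in rows, so rows that do not move let the fingers close, or fill a call up. It gives the time, the measured TCP pose, the force, the opening and the grip force at its end, in the units of the state.
- read_state(): the state, without advancing time (a new reading comes with each control period).
- read_camera(name): name is "side" or "top"; returns a dict with "color" (420x560x3 uint8, blue, green, red), "depth" (420x560 float32, mm along the optical axis (not along the pixel's ray), 0 where there is no reading), "camera_matrix" (3x3 intrinsics, pixels), "rvec" (rotation vector, rad) and "tvec" (3), from world to camera coordinates, as OpenCV has them. Camera axes: x right, y down, z forward; pixel columns grow to the right and rows downward; lengths in mm; the calibration is good to about 2 mm. A picture is of the moment at which its call begins.
- finish_job(): hands the job in; it is judged then, once.
The state is a dict: "t": time; "joint_pos": joint angles; "joint_vel": joint speeds; "effort": joint torques, N m; "position": TCP position; "eef_rot": TCP orientation; "contact_force": force on the tool from outside, world axes, zero at the start; "wrist_torque": the same for the moment, N m; "grip_width": opening from 0.0 (shut) to 1.0 (fully open); "grasp_force": force on a finger pad.
Only numpy, scipy, OpenCV 4.12 (cv2) and the standard library are available. Lean on these libraries where they do the work, as an engineer would, in place of code of your own. Each camera call takes 0.05 s, during which the arm holds its last target. There are 200 camera calls.

### The job

The empty marbling tray is about to be filled again, so shut its drain: with your fingertips, push the black knob along the long leg of its L-shaped slot to the corner, then push it round the corner and along the short leg, fully home at the slot's closed end, and let go. Only push the knob, do not pull it upward, and leave the jars, cup, glass muller, brush, stylus and comb where they are.

Things in the scene. Friction and masses are not known exactly. Their poses are not given: they have to be found in the camera images.
- tray: Fixed sheet-steel marbling tray, aluminium gate block on its near side. Origin: centre of the block's underside, on the table; z up. Block 130 (x) by 200 (y) by 45 mm high; L slot in its flat top, pin centre from (-25,-50) along +y to corner (-25,50), then along +x to end (25,50) mm. Tray: x 80 to 350, y -210 to 210, walls 60 mm high; thin shutter blade before it at x 70 to 78, 60 mm high
- knob_top (a point): centre of the knob's flat top, 90 mm above the table. Knob: upright black plastic cylinder, 30 mm diameter, 36 mm high (underside 9 mm over the gate block), on a 12 mm steel pin standing in the 15.5 mm wide slot. Pin captive, cannot tilt; knob does not turn. Axes as the tray's
- slot_corner (a point): point on the gate block's top, 45 mm above the surface, directly under the knob's axis when the pin is in the corner of the slot. Axes as the tray's: the long leg arrives here along +y, the short leg leaves along +x
- slot_end (a point): point on the gate block's top, 45 mm above the surface, directly under the knob's axis when the pin is fully home at the closed end of the short leg, 50 mm along +x from slot_corner
- shutter (a joint): travel of knob and shutter blade along the long leg (tray +y), m: 0 at the leg's far end from the corner, 0.100 at the corner, a hard stop. Starts between 0 and 0.035. About 2 N of friction, stays where left. The pin has 3 mm of play, so the corner can be turned only from about 0.096 up
- lock (a joint): travel of the knob along the short leg (tray +x), m: 0 in the long leg, 0.050 fully home at the closed end, where it stops hard. About 2 N of friction, stays where it is left. In the long leg the slot's wall blocks it
- knob_lift (a joint): how far the knob is pulled up on its pin, m: 0 at rest, at most 0.012. A spring holds it down with about 9 N and pulls it back; it takes about 13 N upward to raise it 6 mm. Back the fingers off sideways before raising them, lest friction drags it up
- jar_tall: loose screw-top jar, 58 mm wide, 85 mm high, beside the gate block at about y -175 mm of the tray's frame; origin under its centre; leave alone
- jar_short: loose screw-top jar, 64 mm wide, 60 mm high, beside the gate block at about y +185 mm of the tray's frame; origin under its centre; leave alone
- cup: loose white ceramic cup, 68 mm wide, 75 mm high, near the left front of the gate block; origin under its centre; leave alone
- muller: loose glass muller (pigment grinder), 64 mm foot, 90 mm high, near the right front of the gate block; origin under its centre; leave alone
- brush: loose brush lying on the table in front of the gate block, roughly along y, 200 mm long, 42 mm wide, 20 mm high, origin under its middle; leave alone
- stylus: loose marbling stylus lying in front of the gate block, 14 mm square wooden handle 90 mm long with a 40 mm needle; leave alone
- comb: loose wooden marbling comb with a row of steel pins lying in the tray, 240 mm long along y, 14 mm high; leave alone

How it is judged (in metres and radians):
On the way:
1. the knob is pushed along the long leg to the corner of the slot (value of joint shutter above 0.094 m and value of joint lock below 0.012 m).
At the end, for the whole second after the job is handed in: The knob rests at the closed end of the short leg: lock joint within 4 mm of its 50 mm stop, shutter joint within 6 mm of its 100 mm stop, knob down on its pin (within 3 mm) and still (value of joint shutter above 0.094 m and value of joint lock above 0.046 m and value of joint knob_lift below 0.003 m and velocity of joint shutter between -0.01 and 0.01 m/s and velocity of joint lock between -0.01 and 0.01 m/s); the robot touches nothing.
It fails at once if the knob is pulled up on its pin by more than 6 mm (value of joint knob_lift above 0.006 m).
It fails at once if a jar, the cup, the muller, the brush, the stylus or the comb is moved or lifted by more than 25 mm (distance of any of jar_tall, jar_short, cup, brush, stylus, comb, muller from where it was at the start of the episode above 0.025 m).
It also fails if it takes over 48 s, if anything falls off the work surface, if the arm or the gripper's body presses on something with over 40 N, if the wrist force passes 120 N, or if a joint passes its speed limit or range.

## Working session

There is one attempt and no reset: what is moved stays moved. The work goes in short steps, Python scripts to look and compute and a tool call to move; the robot and the scene stay as the last step left them, time stands still between calls to the robot, and variables do not carry over. Pictures are saved under pics/ and viewed, at most 10 in all, crops included, and the job is handed in when it is done.

Besides the shell and the picture viewer there is one more tool, called after "Emit:" by a JSON object that holds its "name" and its "arguments". carry_out: Moves the arm, as the interface text tells. Its arguments: {"type":"object","properties":{"plan":{"type":"array"}},"required":["plan"]}

```bash
mkdir -p pics
cat > h.py <<'E'
import numpy as np,cv2
from rig import *
def cloud(c):
    K=c["camera_matrix"];R=cv2.Rodrigues(np.array(c["rvec"],float))[0];t=np.array(c["tvec"],float).ravel()
    d=c["depth"];v,u=np.indices(d.shape)
    p=np.stack([(u-K[0,2])/K[0,0]*d,(v-K[1,2])/K[1,1]*d,d],-1)
    w=(p-t)@R; w[d<=0]=np.nan
    return w
def ray(c,u,v,z):
    K=c["camera_matrix"];R=cv2.Rodrigues(np.array(c["rvec"],float))[0];t=np.array(c["tvec"],float).ravel()
    o=-R.T@t;d=R.T@np.linalg.inv(K)@np.array([u,v,1.]);return o+d*(z-o[2])/d[2]
E
python3 - <<'E'
from h import *
s=read_state();print(s,grasp_offset)
for n in("top","side"):
    c=read_camera(n);cv2.imwrite(f"pics/{n}0.png",c["color"])
    R=cv2.Rodrigues(np.array(c["rvec"],float))[0];print(n,-R.T@np.array(c["tvec"]).ravel())
    np.save(n+"_cloud",cloud(c))
E
```

```text
{'t': 0.0, 'joint_pos': array([-1.16080059e+00,  1.16486318e-01,  1.44225316e+00, -2.13848404e-05,
        1.58398741e+00, -3.78100902e-02]), 'joint_vel': array([ 0.00089105, -0.00052718,  0.00038264,  0.00041715,  0.00083186,
        0.00033827]), 'effort': array([ 5.98285929e-03, -7.21261096e+01, -6.22605801e+01,  7.83560704e-02,
        2.38861470e-02, -9.00329292e-05]), 'position': array([ 292.16874634, -608.27322057,  217.91246698]), 'eef_rot': array([-3.14045842e+00, -2.15073552e-05,  4.47805547e-01]), 'contact_force': array([-0.34752481, -0.89079621, -0.35992056]), 'wrist_torque': array([ 0.03831787, -0.00225641, -0.03420567]), 'grasp_force': 0.0, 'grip_width': 1.0006311995558386} 18.8
top [ 389.75644975   25.66132503 1064.96789834]
side [496.12118478 577.46075206 755.55907483]
```

View pics/top0.png

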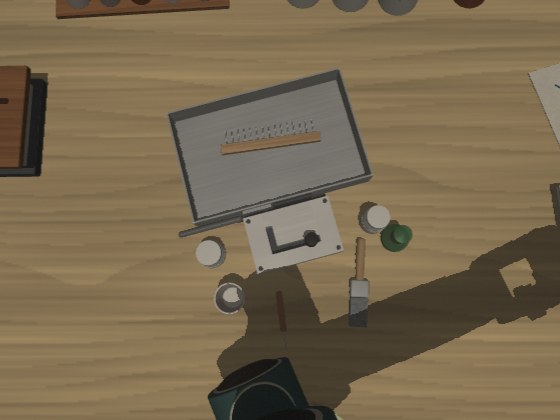

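View pics/side0.png

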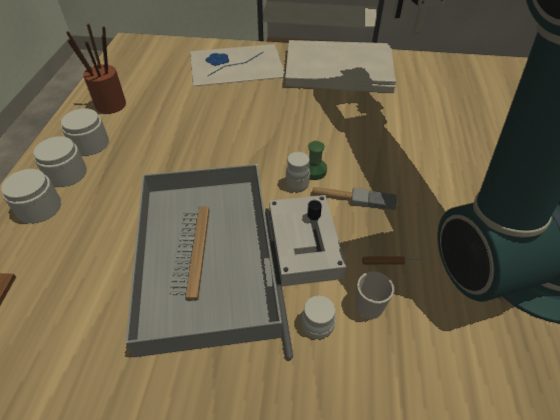

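The top view shows the block (screws at about (248,220), (325,200), (341,248), (261,269)), the knob at (312,240), the slot corner near (275,249) and the slot end near (270,228). The side view shows the knob at (315,210). Next I'll measure them.

Run:
```python
from h import *
c=read_camera("top");w=cloud(c);im=c["color"].astype(int)
def big(m):
    n,l,s,_=cv2.connectedComponentsWithStats(m.astype(np.uint8));i=1+np.argmax(s[1:,4]);return l==i
roi=np.zeros(im.shape[:2],bool);roi[190:280,235:350]=1
g=im.min(2)
m=big(roi&(g>105)&(im.max(2)-g<35));
cn=max(cv2.findContours(m.astype(np.uint8),0,2)[0],key=cv2.contourArea)
P=np.array([ray(c,*p[0],45)[:2] for p in cn],np.float32);r=cv2.minAreaRect(P);print("white z",np.nanmedian(w[...,2][m]),"rect z45",r)
zm=roi&(abs(w[...,2]-45)<8)
m2=big(zm);cn=max(cv2.findContours(m2.astype(np.uint8),0,2)[0],key=cv2.contourArea)
print("depth rect",cv2.minAreaRect(w[m2][:,:2].astype(np.float32)))
# knob both views
for n,sl in(("top",(225,255,298,328)),("side",(195,225,300,330))):
    c=read_camera(n);w=cloud(c);a,b,d,e=sl
    k=np.zeros(w.shape[:2],bool);k[a:b,d:e]=1;k&=abs(w[...,2]-90)<5
    v,u=np.nonzero(k);print(n,k.sum(),np.median(w[k],0),"ray",ray(c,u.mean(),v.mean(),90), "circ",cv2.minEnclosingCircle(w[k][:,:2].astype(np.float32)))
# slot dark pixels on top view
c=read_camera("top");g=c["color"].max(2)
sm=np.zeros(g.shape,bool);sm[222:256,262:300]=1;sm&=g<70
v,u=np.nonzero(sm);print(sm.sum())
for a in range(222,256):print(a,"".join("#" if x<50 else "+" if x<80 else "." for x in g[a,260:325]))
for name,p in(("tall",(376,217)),("muller",(401,234)),("short",(209,251)),("cup",(230,297))):print(name,ray(c,*p,{"tall":85,"muller":90,"short":60,"cup":75}[name]))
```

```text
white z 45.00968989077447 rect z45 ((506.8713684082031, 5.0958709716796875), (129.366455078125, 200.418701171875), 14.698814392089844)
depth rect ((507.2090759277344, 4.4312286376953125), (130.32913208007812, 200.25425720214844), 14.792642593383789)
top 149 [490.86224669 -35.22691136  89.75363994] ray [491.48441486 -34.80736712  90.        ] circ ((491.73992919921875, -35.0499267578125), 14.664012908935547)
side 121 [496.22980784 -34.46774296  89.3059852 ] ray [496.21395047 -33.8832493   90.        ] circ ((495.6529541015625, -35.83836364746094), 14.847188949584961)
259
222 .................................................................
223 .................................................................
224 .................................................................
225 .................................................................
226 .................................................................
227 .................................................................
228 ........++++.....................................................
229 ......++++++.................
[... 1348 characters left out ...]
..................
249 ............++++++++#########+...................................
250 ............++++#########++......................................
251 ............#########++..........................................
252 .............#####+..............................................
253 .............#+..................................................
254 .................................................................
255 .................................................................
tall [ 538.02198152 -174.95926126   85.        ]
muller [ 500.05036716 -225.8555857    90.        ]
short [468.56095339 190.62790009  60.        ]
cup [368.55664866 141.30417354  75.        ]
```

Tray yaw is about 14.7° with its origin near (507, 5), and the knob is at tray (-24, -35). I'll go over with the fingers shut and the tool x axis along tray x.

Emit:
{"name": "carry_out", "arguments": {"plan": [0,0,0,0.915,1,0,0,0,0.915,1,0.021,-0.0285,0,0,1,0.021,-0.0285,0,0,1,0.021,-0.0285,0,0,1,0.021,-0.0285,0,0,1,0.021,-0.0285,0,0,1,0.021,-0.0285,0,0,1]}}

```text
t: 0.97
position: [371.0, -409.5, 218.6]
eef_rot: [3.141, -0.0, 0.256]
contact_force: [2.1, 0.9, -0.8]
grip_width: 0.476
grasp_force: 0.0
```

Emit:
{"name": "carry_out", "arguments": {"plan": [0.021,-0.0285,0,0,1,0.021,-0.0285,0,0,1,0.021,-0.0285,0,0,1,0.021,-0.0285,0,0,1,0.021,-0.0285,0,0,1,0.021,-0.0285,0,0,1,0.021,-0.0285,0,0,1,0.021,-0.0285,0,0,1]}}

```text
t: 1.63
position: [475.8, -146.3, 218.9]
eef_rot: [3.141, -0.0, 0.256]
contact_force: [0.4, -0.0, 0.3]
grip_width: 0.003
grasp_force: 0.0
```

Emit:
{"name": "carry_out", "arguments": {"plan": [0.015,-0.019,0,0,1,0.015,-0.019,0,0,1,0.01,-0.015,0,0,1,0.005,-0.004,0,0,1,0,0,0,0,1,0,0,0,0,1,0,0,0,0,1,0,0,0,0,1]}}

```text
t: 2.3
position: [504.4, -82.4, 218.7]
eef_rot: [3.141, 0.0, 0.255]
contact_force: [-0.3, -0.9, -0.7]
grip_width: 0.007
grasp_force: 0.0
```

```bash
cat >> h.py <<'E'
O=np.array([507,4.8]);th=np.radians(14.7);E=np.array([[np.cos(th),np.sin(th)],[-np.sin(th),np.cos(th)]])
def tr(p):return E@(np.array(p)[:2]-O)
def st():
    s=read_state();print("t",s["t"],"tray",tr(s["position"]).round(1),"z",s["position"][2].round(1),"rot",s["eef_rot"].round(3),"Ftray",(E@s["contact_force"][:2]).round(1),s["contact_force"][2].round(1),"w",round(s["grip_width"],2))
E
python3 - <<'E'
from h import *
st()
E
```

```text
t 2.3 tray [-24.6 -83.7] z 218.7 rot [3.141 0.    0.255] Ftray [-0.5 -0.7] -0.7 w 0.01
```

Emit:
{"name": "carry_out", "arguments": {"plan": [0,0,0.025,0,1,0,0,0.025,0,1,0,0,0.025,0,1,0,0,0.025,0,1,0,0,0.02,0,1,0,0,0.02,0,1,0,0,0.013,0,1,0,0,0,0,1]}}

```text
t: 2.97
position: [503.3, -81.8, 63.0]
eef_rot: [-3.14, 0.003, 0.255]
contact_force: [-0.8, 0.1, -0.6]
grip_width: 0.006
grasp_force: 0.0
```

Run:
```python
from h import *
st()
a=read_camera("top")["color"][180:290,230:390];b=read_camera("side")["color"][140:300,240:400]
cv2.imwrite("pics/c1.png",np.hstack([cv2.resize(a,(524,360)),cv2.resize(b,(260,360))]))
```

```text
t 2.9667 tray [-25.6 -82.8] z 63.0 rot [-3.14e+00  3.00e-03  2.55e-01] Ftray [-0.7  0.3] -0.6 w 0.01
```

View pics/c1.png

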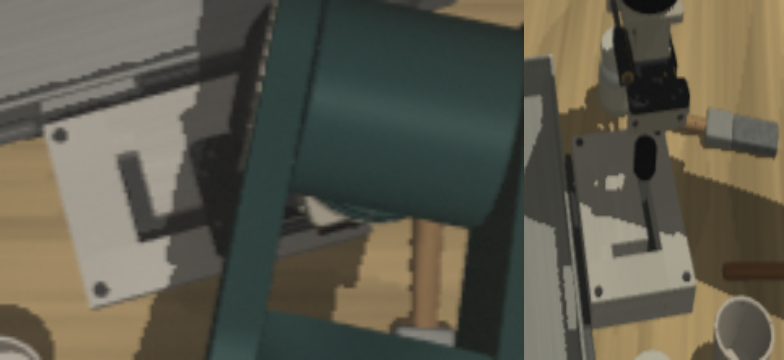

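The side crop shows the shut fingers standing directly behind the knob on the long leg's line. I'll push along +y.

Emit:
{"name": "carry_out", "arguments": {"plan": [0,-0.006,0,0,1,0,-0.006,0,0,1,0,-0.006,0,0,1,0,-0.006,0,0,1,0,-0.006,0,0,1,0,-0.006,0,0,1,0,-0.006,0,0,1,0,-0.006,0,0,1]}}

```text
t: 3.73
position: [492.4, -34.4, 65.8]
eef_rot: [3.141, -0.0, 0.256]
contact_force: [0.9, -3.2, 2.7]
grip_width: 0.005
grasp_force: 1.3
```

```bash
cat >> h.py <<'E'
def knob():
    for n in("side","top"):
        c=read_camera(n);w=cloud(c);T=(w[...,:2]-O)@E.T
        k=(c["color"].max(2)<60)&(abs(w[...,2]-90)<4)&(abs(T[...,0])<60)&(abs(T[...,1])<90)
        if k.sum():print(n,k.sum(),"tray",np.median(T[k],0).round(1),"z",np.median(w[k][:,2]).round(1),T[k].min(0).round(0),T[k].max(0).round(0))
E
python3 - <<'E'
from h import *
st();knob()
E
```

```text
t 3.7333 tray [-24.  -34.2] z 65.8 rot [ 3.141 -0.     0.256] Ftray [ 0.  -3.3] 2.7 w 0.01
side 51 tray [-21.1   3.9] z 89.2 [-34.  -1.] [-7. 11.]
```

Emit:
{"name": "carry_out", "arguments": {"plan": [0,-0.006,0,0,1,0,-0.006,0,0,1,0,-0.006,0,0,1,0,-0.006,0,0,1,0,-0.006,0,0,1,0,-0.006,0,0,1,0,-0.005,0,0,1,0,0,0,0,1]}}

```text
t: 4.5
position: [481.8, 5.6, 65.6]
eef_rot: [-3.141, 0.0, 0.257]
contact_force: [0.9, -0.7, 0.3]
grip_width: 0.006
grasp_force: 0.0
```

Run:
```python
from h import *
st();knob()
```

```text
t 4.5 tray [-24.1   7.2] z 65.6 rot [-3.141  0.     0.257] Ftray [ 0.7 -0.9] 0.3 w 0.01
side 33 tray [-20.4  47.8] z 88.1 [-31.  43.] [-10.  53.]
```

Emit:
{"name": "carry_out", "arguments": {"plan": [0,-0.002,0,0,1,0,-0.002,0,0,1,0,-0.001,0,0,1,0,-0.001,0,0,1,0,-0.001,0,0,1,0,-0.001,0,0,1,0,0,0,0,1,0,0,0,0,1]}}

```text
t: 5.27
position: [480.1, 12.5, 65.6]
eef_rot: [-3.141, -0.0, 0.256]
contact_force: [0.3, -1.1, 0.8]
grip_width: 0.005
grasp_force: 0.5
```

Emit:
{"name": "carry_out", "arguments": {"plan": [0,-0.001,0,0,1,0,-0.001,0,0,1,0,0,0,0,1,0,0,0,0,1,0,0,0,0,1,0,0,0,0,1,0,0,0,0,1,0,0,0,0,1]}}

```text
t: 5.93
position: [479.6, 14.4, 65.7]
eef_rot: [-3.141, 0.0, 0.256]
contact_force: [-0.0, -1.4, 0.1]
grip_width: 0.007
grasp_force: 0.4
```

Emit:
{"name": "carry_out", "arguments": {"plan": [0,-0.001,0,0,1,0,-0.001,0,0,1,0,0,0,0,1,0,0,0,0,1,0,0,0,0,1,0,0,0,0,1,0,0,0,0,1,0,0,0,0,1]}}

```text
t: 6.6
position: [479.2, 15.9, 65.8]
eef_rot: [3.14, -0.0, 0.256]
contact_force: [1.6, -6.3, 1.0]
grip_width: 0.003
grasp_force: 3.1
```

Emit:
{"name": "carry_out", "arguments": {"plan": [0,-0.001,0,0,1,0,-0.001,0,0,1,0,0,0,0,1,0,0,0,0,1,0,0,0,0,1,0,0,0,0,1,0,0,0,0,1,0,0,0,0,1]}}

```text
t: 7.27
position: [479.1, 16.6, 66.1]
eef_rot: [3.138, -0.0, 0.256]
contact_force: [2.9, -17.4, 1.5]
grip_width: 0.009
grasp_force: 9.1
```

Run:
```python
from h import *
st();knob()
b=read_camera("side")["color"][140:300,240:400];a=read_camera("top")["color"][190:280,235:350]
cv2.imwrite("pics/c2.png",np.hstack([cv2.resize(a,(400,400)),cv2.resize(b,(400,400))]))
```

```text
t 7.2667 tray [-24.   18.5] z 66.1 rot [ 3.138 -0.     0.256] Ftray [ -1.6 -17.6] 1.5 w 0.01
side 18 tray [-20.   58.7] z 88.0 [-30.  56.] [-12.  61.]
```

View pics/c2.png

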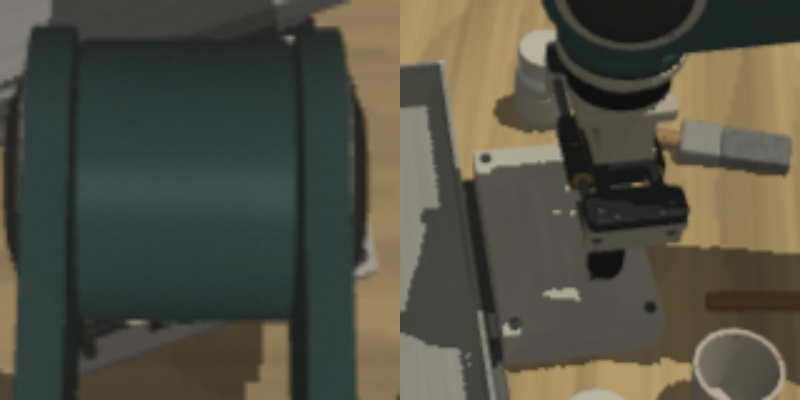

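The force rose to 17 N, so the knob is at the corner stop, and the side view shows it there. I'll back off and go round to the -x side.

Emit:
{"name": "carry_out", "arguments": {"plan": [0,0.005,0,0,1,0,0.012,0,0,1,-0.01,0,0,0,1,-0.018,0,0,0,1,-0.018,0,0,0,1,0,-0.005,0,0,1,0,-0.015,0,0,1,0,-0.015,0,0,1]}}

```text
t: 8.13
position: [429.1, 24.0, 65.7]
eef_rot: [-3.141, -0.0, 0.254]
contact_force: [0.5, -0.2, 0.4]
grip_width: 0.006
grasp_force: 0.0
```

Emit:
{"name": "carry_out", "arguments": {"plan": [0,-0.012,0,0,1,0,-0.002,0,0,1,0,0,0,0,1,0,0,0,0,1,0,0,0,0,1,0,0,0,0,1,0,0,0,0,1,0,0,0,0,1]}}

```text
t: 8.8
position: [426.0, 37.2, 65.6]
eef_rot: [-3.142, 0.0, 0.256]
contact_force: [-0.5, -0.4, 0.2]
grip_width: 0.007
grasp_force: 0.0
```

Run:
```python
from h import *
st();knob()
b=read_camera("side")["color"][140:300,240:400]
cv2.imwrite("pics/c3.png",cv2.resize(b,(400,400)))
```

```text
t 8.8 tray [-70.1  51.9] z 65.6 rot [-3.142  0.     0.256] Ftray [-0.6 -0.2] 0.2 w 0.01
side 138 tray [-20.9  48.8] z 89.4 [-60.  33.] [-7. 61.]
```

View pics/c3.png

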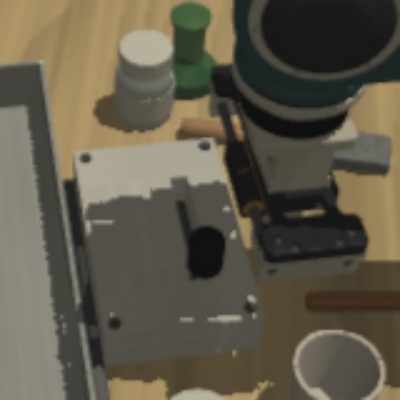

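The knob sits at the corner and the fingers are on its -x side. I'll push along +x.

Emit:
{"name": "carry_out", "arguments": {"plan": [0.006,0,0,0,1,0.006,0,0,0,1,0.006,0,0,0,1,0.004,0,0,0,1,0.004,0,0,0,1,0.004,0,0,0,1,0.002,0,0,0,1,0,0,0,0,1]}}

```text
t: 9.62
position: [457.2, 45.7, 65.6]
eef_rot: [-3.141, 0.0, 0.256]
contact_force: [-1.1, 0.4, 0.5]
grip_width: 0.005
grasp_force: 0.0
```

Run:
```python
from h import *
st();knob()
```

```text
t 9.6167 tray [-37.8  52.2] z 65.6 rot [-3.141  0.     0.256] Ftray [-1.   0.7] 0.5 w 0.01
side 126 tray [-11.3  48.8] z 89.3 [-23.  31.] [ 3. 63.]
```

The knob has turned the corner.

Emit:
{"name": "carry_out", "arguments": {"plan": [0.005,0,0,0,1,0.005,0,0,0,1,0.005,0,0,0,1,0.005,0,0,0,1,0.005,0,0,0,1,0.005,0,0,0,1,0.003,0,0,0,1,0,0,0,0,1]}}

```text
t: 10.38
position: [489.5, 54.1, 65.6]
eef_rot: [-3.142, -0.0, 0.256]
contact_force: [-0.1, 0.4, -0.4]
grip_width: 0.005
grasp_force: 0.0
```

Emit:
{"name": "carry_out", "arguments": {"plan": [0.001,0,0,0,1,0.001,0,0,0,1,0,0,0,0,1,0,0,0,0,1,0,0,0,0,1,0,0,0,0,1,0,0,0,0,1,0,0,0,0,1]}}

```text
t: 11.05
position: [490.8, 54.5, 65.7]
eef_rot: [3.142, -0.0, 0.256]
contact_force: [-1.1, 0.5, 0.1]
grip_width: 0.004
grasp_force: 0.4
```

Run:
```python
from h import *
st();knob()
```

```text
t 11.05 tray [-3.1 52.2] z 65.7 rot [ 3.142 -0.     0.256] Ftray [-0.9  0.7] 0.1 w 0.0
side 107 tray [24.5 49. ] z 89.4 [16. 33.] [36. 62.]
```

Emit:
{"name": "carry_out", "arguments": {"plan": [0.001,0,0,0,1,0.001,0,0,0,1,0.001,0,0,0,1,0,0,0,0,1,0,0,0,0,1,0,0,0,0,1,0,0,0,0,1,0,0,0,0,1]}}

```text
t: 11.82
position: [493.8, 55.3, 65.7]
eef_rot: [3.142, -0.0, 0.256]
contact_force: [0.6, 0.8, 0.0]
grip_width: 0.009
grasp_force: 0.0
```

Emit:
{"name": "carry_out", "arguments": {"plan": [0.001,0,0,0,1,0.001,0,0,0,1,0,0,0,0,1,0,0,0,0,1,0,0,0,0,1,0,0,0,0,1,0,0,0,0,1,0,0,0,0,1]}}

```text
t: 12.48
position: [495.6, 55.8, 65.6]
eef_rot: [-3.142, -0.0, 0.256]
contact_force: [0.3, 1.0, 0.6]
grip_width: 0.007
grasp_force: 0.2
```

Emit:
{"name": "carry_out", "arguments": {"plan": [0.001,0,0,0,1,0.001,0,0,0,1,0,0,0,0,1,0,0,0,0,1,0,0,0,0,1,0,0,0,0,1,0,0,0,0,1,0,0,0,0,1]}}

```text
t: 13.15
position: [497.5, 56.2, 65.6]
eef_rot: [3.142, 0.0, 0.256]
contact_force: [-4.0, -0.9, 1.1]
grip_width: 0.003
grasp_force: 1.8
```

Emit:
{"name": "carry_out", "arguments": {"plan": [0.001,0,0,0,1,0.001,0,0,0,1,0,0,0,0,1,0,0,0,0,1,0,0,0,0,1,0,0,0,0,1,0,0,0,0,1,0,0,0,0,1]}}

```text
t: 13.82
position: [498.3, 56.3, 65.6]
eef_rot: [3.141, 0.003, 0.256]
contact_force: [-16.1, -6.3, 9.7]
grip_width: 0.007
grasp_force: 8.7
```

Run:
```python
from h import *
st();knob()
```

```text
t 13.8167 tray [ 4.7 52. ] z 65.6 rot [3.141e+00 3.000e-03 2.560e-01] Ftray [-17.2  -2. ] 9.7 w 0.01
side 88 tray [32.8 48.6] z 89.4 [25. 34.] [42. 63.]
```

Hard stop at 17 N, so the knob is fully home. I'll back off sideways, then raise.

Emit:
{"name": "carry_out", "arguments": {"plan": [-0.005,0,0,0,1,-0.015,0,0,0,1,-0.02,0,0,0,1,-0.02,0,0,0,1,-0.01,0,0,0,1,0,0,-0.02,0,1,0,0,-0.03,0,1,0,0,-0.03,0,1]}}

```text
t: 14.58
position: [431.3, 39.0, 146.3]
eef_rot: [-3.141, 0.0, 0.256]
contact_force: [0.1, 0.3, 1.1]
grip_width: 0.005
grasp_force: 0.0
```

Emit:
{"name": "carry_out", "arguments": {"plan": [-0.01,0.02,-0.03,0,1,0,0.03,-0.02,0,1,0,0.03,0,0,1,0,0.03,0,0,1,0,0.02,0,0,1,0,0.01,0,0,1,0,0,0,0,1,0,0,0,0,1]}}

```text
t: 15.25
position: [457.5, -98.7, 195.5]
eef_rot: [-3.141, -0.0, 0.255]
contact_force: [-0.2, -0.4, 0.6]
grip_width: 0.006
grasp_force: 0.0
```

Run:
```python
from h import *
st();knob()
a=read_camera("top")["color"][180:340,180:430];b=read_camera("side")["color"][140:300,240:400]
cv2.imwrite("pics/c4.png",np.hstack([cv2.resize(a,(480,307)),cv2.resize(b,(307,307))]))
```

```text
t 15.25 tray [-74.1 -87.6] z 195.5 rot [-3.141 -0.     0.255] Ftray [-0.2 -0.3] 0.6 w 0.01
side 131 tray [28.3 49.1] z 89.3 [16. 35.] [43. 63.]
top 134 tray [24.4 50.1] z 89.6 [11. 37.] [39. 64.]
```

View pics/c4.png

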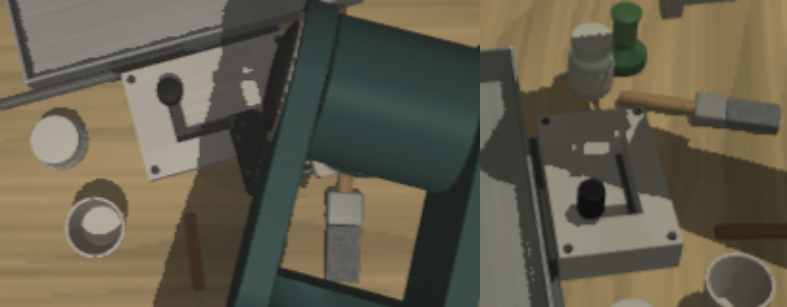

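Both views show the knob at the short leg's closed end, measured at tray (26, 50) with its top at 89.5 mm. The arm is clear of everything, so I'll hand the job in.

```bash
python3 -c "
from rig import *
print(finish_job())"
```

```text
the job is handed in; nothing more can be done
None
```

The knob was pushed to the slot's corner and then fully home at the closed end of the short leg, hitting a hard stop at about 17 N both times; the arm was clear and nothing else appeared disturbed when I handed the job in, which returned no verdict.

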